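# Palm stones from the packing rack to the display rack, in reverse order

### The job

Move the four polished palm stones from the brown packing rack to the white display rack so that the row is reversed as you see it from the robot: the stone that lay furthest left in the packing rack goes to the furthest right place of the display rack, the second from the left to the second from the right, and so on. Leave each stone lying flat, flat side down, in the middle of the pad of its own place.

Things in the scene. Friction and masses are not known exactly. Their poses are not given: they have to be found in the camera images.
- stone_0_center (a point): a loose polished palm stone, jasper: brownish red, oval, 49 x 34 x 24 mm, flat side down, domed above (widest 3 to 6 mm above its underside, so pinch it low). The point is the centre of the stone, half-way up; z up, x along its longer side, y across it (the direction to pinch).
- stone_1_center (a point): a loose polished palm stone, labradorite: olive green, the largest and longest oval, 56 x 35 x 20 mm, flat side down, domed above (widest 3 to 6 mm above its underside, so pinch it low). The point is the centre of the stone, half-way up; z up, x along its longer side, y across it (the direction to pinch).
- stone_2_center (a point): a loose polished palm stone, blue-grey, the smallest, oval, 38 x 29 x 22 mm, flat side down, domed above (widest 3 to 6 mm above its underside, so pinch it low). The point is the centre of the stone, half-way up; z up, x along its longer side, y across it (the direction to pinch).
- stone_3_center (a point): a loose polished palm stone, rhodonite: pink, oval, 46 x 32 x 21 mm, flat side down, domed above (widest 3 to 6 mm above its underside, so pinch it low). The point is the centre of the stone, half-way up; z up, x along its longer side, y across it (the direction to pinch).
- pad_0: fixed round grey pad, 58 mm across, on the packing rack: the one on which stone 0 lies at the start, so it still shows afterwards where that stone came from. Origin at its centre, 4 mm below its top face.
- pad_1: fixed round grey pad, 58 mm across, on the packing rack: the one on which stone 1 lies at the start, so it still shows afterwards where that stone came from. Origin at its centre, 4 mm below its top face.
- pad_2: fixed round grey pad, 58 mm across, on the packing rack: the one on which stone 2 lies at the start, so it still shows afterwards where that stone came from. Origin at its centre, 4 mm below its top face.
- pad_3: fixed round grey pad, 58 mm across, on the packing rack: the one on which stone 3 lies at the start, so it still shows afterwards where that stone came from. Origin at its centre, 4 mm below its top face.
- packing_rack: brown wooden rack, 72 x 332 mm, fixed, length left to right; holds the stones at the start, in any order, one on each of four pads in a row, at y = +0.12, +0.04, -0.04, -0.12 m (x = 0) in its frame; +y is the robot's left, x across. Board top 12 mm, pad tops 14 mm above the table. Ribs between the places 3 mm thick, to 20 mm; front and back open. Origin on the table under its centre.
- display_rack: white rack, empty at the start, nearer or farther than the brown one; of the same form and size: four 58 mm grey pads at y = +0.12, +0.04, -0.04, -0.12 m (x = 0) in its frame; +y is the robot's left, x across. Pad tops 14 mm above the table, ribs to 20 mm, end blocks to 24.5 mm; front and back open. Fixed. Origin on the table under its centre.
Things that resemble listed ones, but are neither listed nor needed, are in the scene too. What is shaped like the part that bears stone_0_center but orange, purple or yellow is not meant.

How it is judged:
By the outcome, as a careful person would: the job done as asked, in the order asked, and still so for the second after the job is handed in, with the robot touching nothing.
It also fails if it takes over 88 s, if anything falls off the work surface, if the arm or the gripper's body presses on something with over 40 N, if the wrist force passes 120 N, or if a joint passes its speed limit or range.

### The arm

A 6-joint arm with a two-finger parallel gripper is mounted at the origin on a cart in front of the work surface, level with it; the furniture and walls round the work are solid. World frame = base frame: x ahead of the robot, y to its left, z up, the work surface at z = 0. Lengths are in m, angles in rad, forces in N, time in s.
With the tool pointing down it reaches from about 0.375 to 0.975 m from the base axis. Payload 3.8 kg.
Tool frame: the origin (TCP) lies at the very end of the fingers, on their centre line; the grasp point (between the pads) lies 19 mm behind it; z points along the fingers, y is the line along which they close (so a half turn about z gives the same grasp; the last joint's range is limited). The gripper opens to 85 mm and grips with 20 to 120 N. Pads are 22 mm wide; open, the fingers measure 114 mm over their backs; the gripper's body (76 mm by 85 mm) begins 54 mm behind the grasp point. The pads swing forward as they close: fully open they stand 13 mm farther back than shut.
Start: joints at [1.284, 0.264, 1.604, -0, 1.274, -0.037], TCP at [0.167, 0.654, 0.231] pointing down, gripper open.
Joint ranges: [-2.63, 2.63], [-0.94, 2.18], [0.31, 2.57], [-1.31, 4.45], [0, 2.66], [-2.55, 2.55]. Speed limits (rad/s): [2.57, 2.57, 3.14, 3.14, 3.14, 3.14].

### API

Orientations are given as a rotation vector (axis times angle).
In Python, from workcell import read_state, read_camera, calibration, finish_job gives the robot as it stands.
- The arm moves only by the tool step_arm, never from a script. Its argument "commands" is a list of rows, each an object of numbers: "fingers": the gripper's target within -1 to 1 (shut at 1, half-way at 0, fully open at -1); "dx", "dy", "dz": the shift along the tool's x, y, z in m; "roll": the turn about the tool's z in degrees. In form: [{"fingers": .., "dx": .., "dy": .., "dz": .., "roll": ..}, ...]. A call has 1 to 8 rows; each row is the pose to reach, as a shift and turn from the pose commanded when the call began, along the tool's axes at that moment; what a row does not reach only later rows make up. A row lasts 1/8 s, in which the tool goes at most 62.5 mm and 10.7 degrees, less where a joint would pass 70% of its speed; a pose out of reach is approached as far as the arm can. A call with a gripper value outside its range is refused whole. The fingers move at their own pace and stop on an object; "squeeze" is the grip in N (left out, the last holds). Time passes only in rows, so rows that repeat a pose let the fingers close. It gives the time, the measured TCP pose, the force, the opening and the grip force at its end, in the units of the state.
- read_state(): the state, without advancing time (a new reading comes with each control period).
- read_camera(name): name is "scene" or "top"; returns (picture, depth): 400x640x3 uint8, blue, green, red; 400x640 float32, m along the optical axis (not along the pixel's ray), 0 where there is no reading.
- calibration(name): a dict with "intrinsics" (3x3 intrinsics, pixels), "world_to_cam" (4x4, takes a point from world to camera coordinates). Camera axes: x right, y up, looking along -z (the intrinsics and any distortion apply to the point x, -y, -z); pixel columns grow to the right and rows downward; lengths in m; the calibration is good to about 2 mm. A picture is of the moment at which its call begins. calibration takes no time and is no camera call.
- finish_job(): hands the job in; it is judged then, once.
The state is a dict: "time": time; "q": joint angles; "joint_vel": joint speeds; "joint_torque": joint torques, N m; "tool_pos": TCP position; "tcp_rot": TCP orientation; "wrist_force": force on the tool from outside, world axes, zero at the start; "torque": the same for the moment, N m; "width": opening from 0.0 (shut) to 1.0 (fully open); "grip_force": force on a finger pad.
Only numpy, scipy, OpenCV 4.12 (cv2) and the standard library are available. Lean on these libraries where they do the work, as an engineer would, in place of code of your own. Each camera call takes 0.05 s, during which the arm holds its last target. There are 200 camera calls.

## Working session

There is one attempt and no reset: what is moved stays moved. The work goes in short steps, Python scripts to look and compute and a tool call to move; the robot and the scene stay as the last step left them, time stands still between calls to the robot, and variables do not carry over. Pictures are saved under pics/ and viewed, at most 14 in all, crops included, and the job is handed in when it is done.

Besides the shell and the picture viewer there is one more tool, called after ">>>" as name(argument=value, ...) on one line, values as JSON. step_arm: Moves the arm, as the interface text tells. Its arguments: {"type":"object","properties":{"commands":{"type":"array","items":{"type":"object","properties":{"fingers":{"type":"number"},"dx":{"type":"number"},"dy":{"type":"number"},"dz":{"type":"number"},"roll":{"type":"number"}}}},"squeeze":{"type":"number"}},"required":["commands"]}

```bash
mkdir -p pics; ls; python3 - <<'E'
from workcell import *
import cv2,numpy as np
s=read_state();print(s)
for n in("top","scene"):
    im,d=read_camera(n);cv2.imwrite(f"pics/{n}0.png",im);np.savez(f"{n}0.npz",im=im,d=d)
    c=calibration(n);print(n,c)
E
```

```text
pics
{'time': 0.0, 'q': array([ 1.28411294e+00,  2.64791409e-01,  1.60540287e+00,  2.66380015e-05,
        1.27367058e+00, -3.68468200e-02]), 'joint_vel': array([ 0.00014031,  0.00032303, -0.00150043, -0.00122262,  0.00135643,
        0.00107341]), 'joint_torque': array([ 8.60085584e-04, -5.15099680e+01, -3.67313576e+01, -2.29100197e-04,
        1.27693152e-02, -2.08193177e-05]), 'tool_pos': array([0.16664092, 0.65334725, 0.22992064]), 'tcp_rot': array([-0.39138573, -3.11672137,  0.00351571]), 'wrist_force': array([ 0.41903328, -0.54820162, -0.45741752]), 'torque': array([-0.00810635,  0.02222272,  0.0006631 ]), 'grip_force': 0.0, 'width': 0.9991330270037949}
top {'intrinsics': array([[425.45333149,   0.        , 320.28127705],
       [  0.        , 425.45333149, 196.1520314 ],
       [  0.        ,   0.        ,   1.        ]]), 'world_to_cam': array([[-0.03015073, -0.99954435, -0.00142388, -0.04513573],
       [ 0.99054822, -0.03007   ,  0.1338283 , -0.51353073],
       [-0.13381013,  0.0026246 ,  0.99100351, -0.84402005],
       [ 0.        ,  0.        ,  0.        ,  1.        ]])}
scene {'intrinsics': array([[500.60836156,   0.        , 325.77642503],
       [  0.        , 500.60836156, 192.39026468],
       [  0.        ,   0.        ,   1.        ]]), 'world_to_cam': array([[-0.66086299, -0.75007403, -0.02547668,  0.29396298],
       [ 0.31664127, -0.30943646,  0.89665343, -0.2142206 ],
       [-0.68043987,  0.5844981 ,  0.4419995 , -0.58909663],
       [ 0.        ,  0.        ,  0.        ,  1.        ]])}
```

View pics/top0.png

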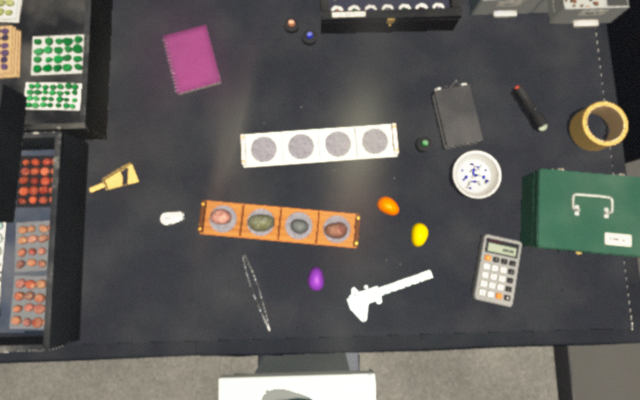

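View pics/scene0.png

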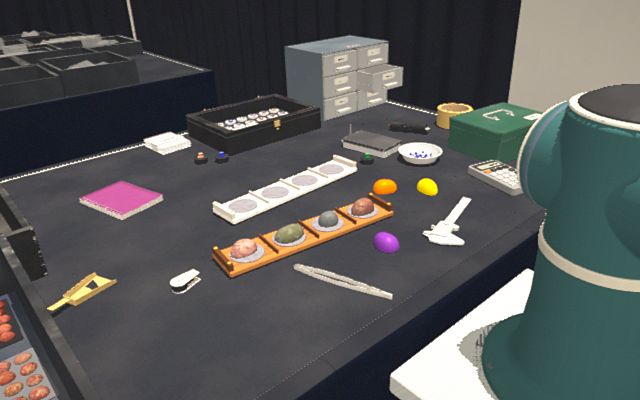

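The top view shows the white rack with empty pads at about (263,149), (301,146), (338,143) and (375,141). The brown rack holds, left to right, pink (221,217), olive (261,221), blue-grey (299,226) and red (336,230). Things that could be mistaken for the stones are orange (388,205), yellow (419,235), purple (316,279), the small balls (292,25), (309,37) and (423,144), and the stones in the trays on the left. I choose the four in the brown rack and check them in a crop.

```bash
cat > h.py <<'E'
import cv2,numpy as np
from workcell import *
def ray(name,uv,z):
    c=calibration(name);K=c["intrinsics"];T=c["world_to_cam"];R=T[:3,:3];o=-R.T@T[:3,3]
    uv=np.atleast_2d(np.asarray(uv,float));p=np.c_[(uv-K[:2,2])/K[0,0],np.ones(len(uv))]
    d=(p*[1,-1,-1])@R
    return o+d*((z-o[2])/d[:,2])[:,None]
def proj(name,P):
    c=calibration(name);K=c["intrinsics"];T=c["world_to_cam"]
    q=(np.atleast_2d(P)@T[:3,:3].T+T[:3,3])*[1,-1,-1];q=q@K.T
    return q[:,:2]/q[:,2:]
E
python3 - <<'E'
from h import *
im=np.load("top0.npz")["im"];d=np.load("top0.npz")["d"]
c=cv2.resize(im[120:255,190:410],None,fx=3.6,fy=3.6,interpolation=cv2.INTER_CUBIC)
cv2.imwrite("pics/crop0.png",c)
hsv=cv2.cvtColor(im,cv2.COLOR_BGR2HSV)
for u,v in[(221,217),(261,221),(299,226),(336,230),(232,220),(280,222),(250,235),(205,205),(263,149),(301,146),(338,143),(375,141),(247,140)]:
    print(u,v,hsv[v,u],im[v,u],d[v,u])
E
```

```text
221 217 [ 11  81 251] [171 200 251] 0.8722907
261 221 [ 29  51 169] [135 168 169] 0.8703278
299 226 [ 33  19 162] [150 162 161] 0.8661977
336 230 [  8 116 203] [111 137 203] 0.8651623
232 220 [  6  18 199] [185 188 199] 0.8918805
280 222 [ 13 174 194] [ 62 118 194] 0.8835449
250 235 [ 16 164 249] [ 89 172 249] 0.8886662
205 205 [ 13 151 133] [ 54  89 133] 0.8893194
263 149 [  0  13 191] [181 181 191] 0.91463554
301 146 [  3  12 191] [182 183 191] 0.9136048
338 143 [ 13  16 195] [183 188 195] 0.9171189
375 141 [ 15  18 193] [179 186 193] 0.9143338
247 140 [ 30   2 255] [253 255 255] 0.91793156
```

View pics/crop0.png

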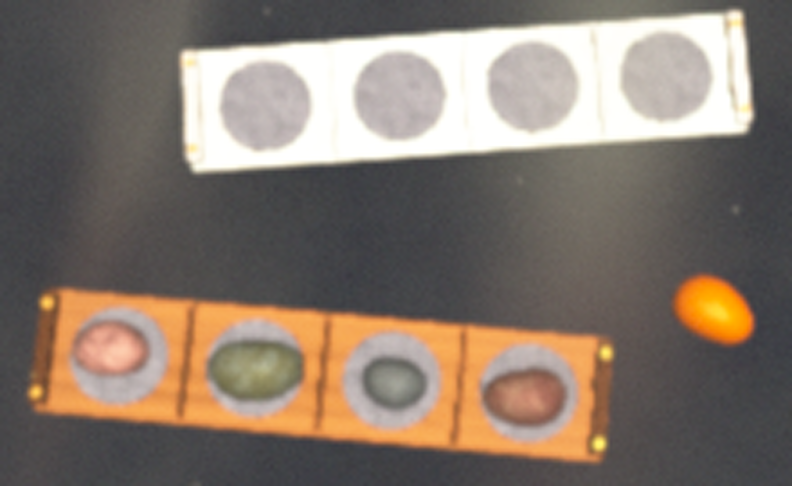

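The crop confirms it, left to right: pink(3), olive(1), blue-grey(2), red(0), with an orange decoy lying outside. The display row must therefore be, left to right: red, blue-grey, olive, pink. Next I measure.

```bash
cat > meas.py <<'E'
from h import *
F=4
def blobs(im,seeds,cls,z,bg,win=26,name="top"):
    big=cv2.cvtColor(cv2.resize(im,None,fx=F,fy=F,interpolation=cv2.INTER_CUBIC),cv2.COLOR_BGR2LAB).astype(float)
    out=[]
    for u,v in seeds:
        U,V=int(u*F),int(v*F);w=win*F
        y0,x0=max(V-w,0),max(U-w,0);c=big[y0:V+w,x0:U+w]
        ref=[np.median(big[V-6:V+7,U-6:U+7].reshape(-1,3),0)]+[np.array(b,float) for b in bg]
        lab=np.argmin([np.linalg.norm((c-r)*[.5,1,1],axis=2) for r in ref],0)
        m=(lab==0).astype(np.uint8)
        m=cv2.morphologyEx(m,cv2.MORPH_OPEN,np.ones((9,9)));m=cv2.morphologyEx(m,cv2.MORPH_CLOSE,np.ones((9,9)))
        cs,_=cv2.findContours(m,cv2.RETR_EXTERNAL,cv2.CHAIN_APPROX_NONE)
        k=max(cs,key=cv2.contourArea)[:,0]
        P=ray(name,((k+[x0,y0])+.5)/F-.5,z)[:,:2]
        (cx,cy),(a,b),t=cv2.fitEllipse((P*1000).astype(np.float32))
        out.append((round(cx,1),round(cy,1),round(a,1),round(b,1),round((t+90)%180,1))) # angle of long axis from +x
    return out
def lab(im,u,v): return np.median(cv2.cvtColor(im[v-1:v+2,u-1:u+2],cv2.COLOR_BGR2LAB).reshape(-1,3),0)
E
python3 - <<'E'
from meas import *
im=np.load("top0.npz")["im"]
wood=[lab(im,*p) for p in((280,222),(250,235),(318,215),(212,235))];pad=[lab(im,232,222),lab(im,299,238),lab(im,276,221)]
black=[lab(im,300,180)]
S=[(221,217),(261,221),(299,226),(336,230)]
for r in blobs(im,S,0,.018,wood+pad+black):print("stone",r)
D=[(263,149),(301,146),(338,143),(375,141)]
d=blobs(im,D,0,.014,[[255,128,128],[200,128,128][:0] or [240,128,128]])
P=np.array([r[:2] for r in d])
for r in d:print("pad",r)
print("steps",np.diff(P,axis=0),np.linalg.norm(np.diff(P,axis=0),axis=1))
c=P.mean(0);e=P[0]-P[3];t=np.arctan2(e[1],e[0])-np.pi/2;print("centre",c,"yaw",np.degrees(t))
for y in(120,40,-40,-120):print(np.round(c+y*np.array([-np.sin(t),np.cos(t)]),1))
from scipy.spatial.transform import Rotation as R
print(R.from_rotvec(read_state()["tcp_rot"]).as_matrix().round(3))
E
```

```text
stone (477.3, 149.6, 23.1, 32.2, 80.7)
stone (463.9, 66.2, 28.1, 48.4, 79.4)
stone (451.0, -17.0, 27.6, 33.3, 82.4)
stone (441.8, -89.0, 18.1, 26.4, 80.4)
pad (622.0, 57.0, 121.9, 134.5, 83.9)
pad (671.9, -10.8, 25.4, 157.1, 90.5)
pad (675.7, -92.7, 26.3, 156.3, 90.3)
pad (632.3, -178.1, 122.5, 134.4, 95.1)
steps [[ 49.9 -67.8]
 [  3.8 -81.9]
 [-43.4 -85.4]] [84.18343067 81.98810889 95.79519821]
centre [650.475 -56.15 ] yaw 2.5085894694239457
[645.2  63.7]
[648.7 -16.2]
[652.2 -96.1]
[ 655.7 -176. ]
[[-0.969  0.247 -0.001]
 [ 0.247  0.969 -0.002]
 [ 0.    -0.002 -1.   ]]
```

```bash
cat > meas.py <<'E'
from h import *
F=4
def fit(m,seed,z,name="top",k=9):
    m=cv2.morphologyEx(m.astype(np.uint8),cv2.MORPH_OPEN,cv2.getStructuringElement(2,(k,k)))
    m=cv2.morphologyEx(m,cv2.MORPH_CLOSE,cv2.getStructuringElement(2,(13,13)))
    cs,_=cv2.findContours(m,cv2.RETR_EXTERNAL,cv2.CHAIN_APPROX_NONE)
    c=max(cs,key=lambda c:cv2.pointPolygonTest(c,(seed[0]*F,seed[1]*F),True))
    c=cv2.convexHull(c)
    P=ray(name,(c[:,0]+.5)/F-.5,z)[:,:2]
    (cx,cy),(a,b),t=cv2.minAreaRect((P*1000).astype(np.float32))
    if a<b:a,b,t=b,a,t+90
    return [round(x,1) for x in(cx,cy,a,b,t%180)],c
def big(im):
    b=cv2.resize(im,None,fx=F,fy=F,interpolation=cv2.INTER_CUBIC);h=cv2.cvtColor(b,cv2.COLOR_BGR2HSV).astype(int)
    return b,h[...,0],h[...,1],h[...,2]
def masks(im):
    b,h,s,v=big(im)
    return b,dict(pink=(s>45)&(s<118)&((h<14)|(h>165))&(v>90),olive=(v<182)&(s>28)&(s<150)&(h>17)&(h<60),blue=(v<172)&(s<75)&(v>60),red=(s>62)&(v<222)&(s<145)&((h<12)|(h>165)),pad=(v<222)&(v>140)&(s<45))
E
python3 - <<'E'
from meas import *
im=np.load("top0.npz")["im"]
b,M=masks(im)
S=dict(pink=(221,217),olive=(261,221),blue=(299,226),red=(336,230))
for n,p in S.items():
    r,c=fit(M[n],p,.018);print(n,r);cv2.drawContours(b,[c],-1,(255,255,0),1)
P=[]
for p in[(263,149),(301,146),(338,143),(375,141)]:
    r,c=fit(M["pad"],p,.014);print("pad",r);P.append(r[:2]);cv2.drawContours(b,[c],-1,(0,0,255),1)
P=np.array(P)
print(np.linalg.norm(np.diff(P,axis=0),axis=1))
c=P.mean(0);e=P[0]-P[3];t=np.arctan2(e[1],e[0])-np.pi/2;print("centre",c,"yaw",np.degrees(t))
for y in(120,40,-40,-120):print(np.round(c+y*np.array([-np.sin(t),np.cos(t)]),1))
cv2.imwrite("pics/fit0.png",b[480:1020,780:1580])
E
```

```text
pink [477.6, 149.2, 44.4, 33.6, 71.7]
olive [462.3, 65.8, 52.7, 34.5, 88.3]
blue [533.3, -70.9, 1364.1, 851.2, 88.2]
red [442.2, -88.7, 48.4, 31.7, 88.3]
pad [620.3, 58.6, 53.9, 53.1, 179.1]
pad [624.4, -21.7, 53.8, 52.9, 88.3]
pad [627.8, -101.2, 53.4, 53.1, 13.5]
pad [631.5, -180.9, 53.8, 53.0, 113.6]
[80.40460186 79.57267119 79.78583834]
centre [626.  -61.3] yaw 2.677434490217448
[620.4  58.6]
[624.1 -21.3]
[ 627.9 -101.3]
[ 631.6 -181.2]
```

View pics/fit0.png

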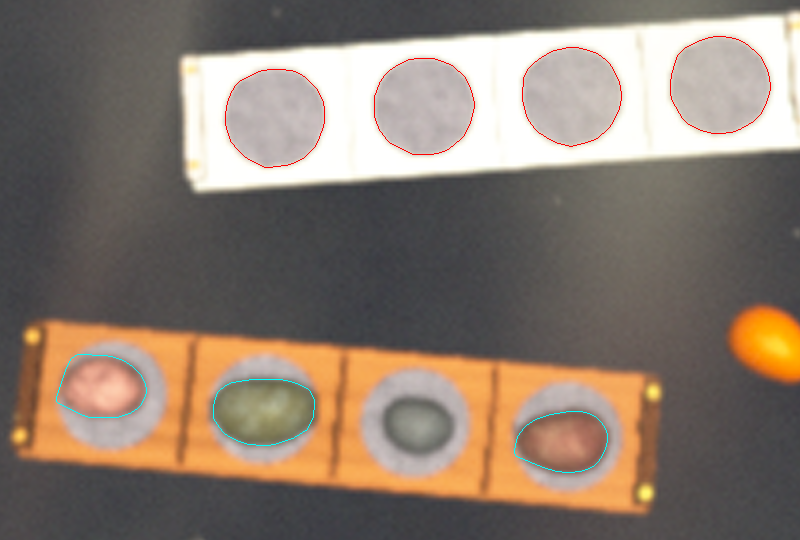

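```bash
cat >> meas.py <<'E'
def stone(im,n,p,z=.018,R=14):
    b,M=masks(im);w=np.zeros(b.shape[:2],np.uint8);cv2.circle(w,(int(p[0]*F),int(p[1]*F)),R*F,1,-1)
    r,c=fit(M[n]&(w>0),p,z)
    P=ray("top",(c[:,0]+.5)/F-.5,z)[:,:2]*1000
    e=cv2.fitEllipse(P.astype(np.float32))
    return r,[round(x,1) for x in(*e[0],*e[1],(e[2]+90)%180)],c
E
cat > go.py <<'E'
import sys
from h import *
from scipy.spatial.transform import Rotation as Ro
def go(x,y,z,pinch):   # mm, deg: direction of tool y in world
    s=read_state();R=Ro.from_rotvec(s["tcp_rot"]).as_matrix();p=s["tool_pos"]
    d=R.T@(np.array([x,y,z])/1000-p);yaw=np.degrees(np.arctan2(R[1,1],R[0,1]))
    roll=-((pinch-yaw+90)%180-90)
    print("t%.2f"%s["time"],"pos",(p*1000).round(1),"yaw %.1f"%yaw,"q6 %.2f w %.3f"%(s["q"][5],s["width"]),"-> d",d.round(4),"roll %.1f"%roll)
if __name__=="__main__":go(*map(float,sys.argv[1:]))
E
python3 - <<'E'
from meas import *
im=np.load("top0.npz")["im"]
S=dict(pink=(220,216.5),olive=(261,222),blue=(299.5,226),red=(336,230))
for n,p in S.items(): print(n,*stone(im,n,p)[:2])
E
python3 go.py 477.5 149.5 110 -10
```

```text
pink [477.6, 149.2, 44.4, 33.6, 71.7] [478.4, 151.7, 33.7, 49.9, 79.7]
olive [462.3, 65.8, 52.7, 34.5, 88.3] [463.2, 65.7, 35.8, 55.0, 87.8]
blue [453.5, -14.1, 38.5, 35.6, 43.6] [453.2, -14.0, 33.9, 41.2, 76.3]
red [442.2, -88.7, 48.4, 31.7, 88.3] [442.2, -89.8, 32.0, 49.2, 92.7]
t0.10 pos [166.7 653.4 230.1] yaw 75.7 q6 -0.04 w 0.996 -> d [-0.4257 -0.4112  0.1209] roll 85.7
```

>>> step_arm(commands=[{"fingers":-1,"dx":-0.426,"dy":-0.411,"dz":0.08,"roll":85},{"fingers":-1,"dx":-0.426,"dy":-0.411,"dz":0.08,"roll":85},{"fingers":-1,"dx":-0.426,"dy":-0.411,"dz":0.08,"roll":85},{"fingers":-1,"dx":-0.426,"dy":-0.411,"dz":0.08,"roll":85},{"fingers":-1,"dx":-0.426,"dy":-0.411,"dz":0.08,"roll":85},{"fingers":-1,"dx":-0.426,"dy":-0.411,"dz":0.08,"roll":85},{"fingers":-1,"dx":-0.426,"dy":-0.411,"dz":0.08,"roll":85},{"fingers":-1,"dx":-0.426,"dy":-0.411,"dz":0.08,"roll":85}], squeeze=30)

```text
time: 1.1
tool_pos: [0.4278, 0.2307, 0.1639]
tcp_rot: [-2.4, -2.027, -0.0]
wrist_force: [0.3, 0.2, 0.6]
width: 1.0
grip_force: 0.0
```

```bash
python3 go.py 477.5 149.5 60 -8
```

```text
t1.10 pos [427.8 230.7 163.9] yaw -9.6 q6 0.61 w 1.000 -> d [-0.0717  0.0625  0.1039] roll -1.6
```

>>> step_arm(commands=[{"fingers":-1,"dx":0,"dy":0,"dz":0,"roll":0},{"fingers":-1,"dx":0,"dy":0,"dz":0,"roll":0}])

```text
time: 1.35
tool_pos: [0.4271, 0.2324, 0.164]
tcp_rot: [-2.394, -2.033, 0.001]
wrist_force: [0.7, 0.8, -0.1]
width: 0.997
grip_force: 0.0
```

```bash
python3 go.py 477.5 149.5 60 -8
```

```text
t1.35 pos [427.1 232.4 164. ] yaw -9.3 q6 0.61 w 0.997 -> d [-0.0737  0.0633  0.104 ] roll -1.3
```

>>> step_arm(commands=[{"fingers":-1,"dx":-0.074,"dy":0.0635,"dz":0.05,"roll":-1},{"fingers":-1,"dx":-0.074,"dy":0.0635,"dz":0.05,"roll":-1},{"fingers":-1,"dx":-0.074,"dy":0.0635,"dz":0.104,"roll":-1},{"fingers":-1,"dx":-0.074,"dy":0.0635,"dz":0.104,"roll":-1},{"fingers":-1,"dx":-0.074,"dy":0.0635,"dz":0.104,"roll":-1}])

```text
time: 1.98
tool_pos: [0.4782, 0.1508, 0.0614]
tcp_rot: [2.374, 2.058, 0.001]
wrist_force: [0.2, 0.3, 0.5]
width: 0.996
grip_force: 0.0
```

```bash
python3 go.py 477.5 149.5 16 -8; python3 - <<'E'
from h import *
im,d=read_camera("scene");np.savez("scene1.npz",im=im,d=d)
u,v=proj("scene",[.4775,.1495,.03])[0].astype(int);print(u,v)
cv2.imwrite("pics/s1.png",cv2.resize(im[v-60:v+50,u-75:u+75],None,fx=5,fy=5,interpolation=cv2.INTER_CUBIC))
E
```

```text
t1.98 pos [478.2 150.8  61.4] yaw -8.2 q6 0.40 w 0.996 -> d [-0.0014 -0.0005  0.0454] roll -0.2
242 243
```

View pics/s1.png

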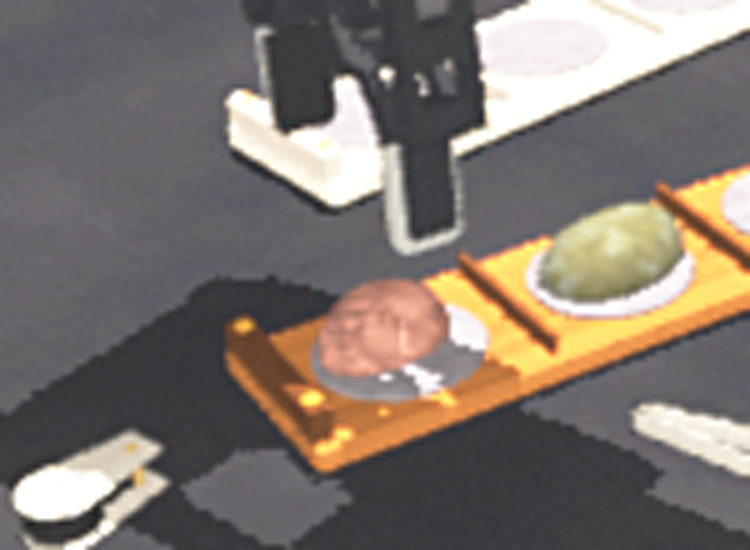

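The fingers straddle the pink stone, front finger at crop (420,240) and stone at (380,325). Next I descend and close.

>>> step_arm(commands=[{"fingers":-1,"dx":-0.001,"dy":-0.0005,"dz":0.047},{"fingers":-0.5,"dx":-0.001,"dy":-0.0005,"dz":0.048},{"fingers":1,"dx":-0.001,"dy":-0.0005,"dz":0.048},{"fingers":1,"dx":-0.001,"dy":-0.0005,"dz":0.048},{"fingers":1,"dx":-0.001,"dy":-0.0005,"dz":0.048},{"fingers":1,"dx":-0.001,"dy":-0.0005,"dz":0.048},{"fingers":1,"dx":-0.001,"dy":-0.0005,"dz":0.048},{"fingers":1,"dx":-0.001,"dy":-0.0005,"dz":0.048}], squeeze=30)

```text
invalid input
```

>>> step_arm(commands=[{"fingers":-1,"dx":-0.001,"dy":-0.0005,"dz":0.047,"roll":0},{"fingers":-0.5,"dx":-0.001,"dy":-0.0005,"dz":0.048,"roll":0},{"fingers":1,"dx":-0.001,"dy":-0.0005,"dz":0.048,"roll":0},{"fingers":1,"dx":-0.001,"dy":-0.0005,"dz":0.048,"roll":0},{"fingers":1,"dx":-0.001,"dy":-0.0005,"dz":0.048,"roll":0},{"fingers":1,"dx":-0.001,"dy":-0.0005,"dz":0.048,"roll":0},{"fingers":1,"dx":-0.001,"dy":-0.0005,"dz":0.048,"roll":0},{"fingers":1,"dx":-0.001,"dy":-0.0005,"dz":0.048,"roll":0}], squeeze=30)

```text
time: 3.02
tool_pos: [0.4791, 0.149, 0.0148]
tcp_rot: [2.376, 2.054, 0.005]
wrist_force: [-2.6, 0.9, 6.4]
width: 0.351
grip_force: 29.2
```

>>> step_arm(commands=[{"fingers":1,"dx":0,"dy":0,"dz":-0.02,"roll":0},{"fingers":1,"dx":0,"dy":0,"dz":-0.06,"roll":0},{"fingers":1,"dx":0,"dy":0,"dz":-0.06,"roll":0}], squeeze=40)

```text
time: 3.4
tool_pos: [0.4814, 0.1493, 0.077]
tcp_rot: [2.373, 2.052, 0.013]
wrist_force: [-0.1, 0.4, -0.3]
width: 0.342
grip_force: 39.7
```

```bash
python3 go.py 631.6 -181.2 75 2.7; python3 - <<'E'
from h import *
im,d=read_camera("scene");np.savez("scene2.npz",im=im,d=d)
u,v=proj("scene",[.4775,.1495,.06])[0].astype(int);print(u,v)
cv2.imwrite("pics/s2.png",cv2.resize(im[v-50:v+50,u-60:u+60],None,fx=5,fy=5,interpolation=cv2.INTER_CUBIC))
E
```

```text
t3.40 pos [481.4 149.3  77. ] yaw -8.3 q6 0.40 w 0.342 -> d [-0.3053  0.1964  0.0026] roll -11.0
241 227
```

View pics/s2.png

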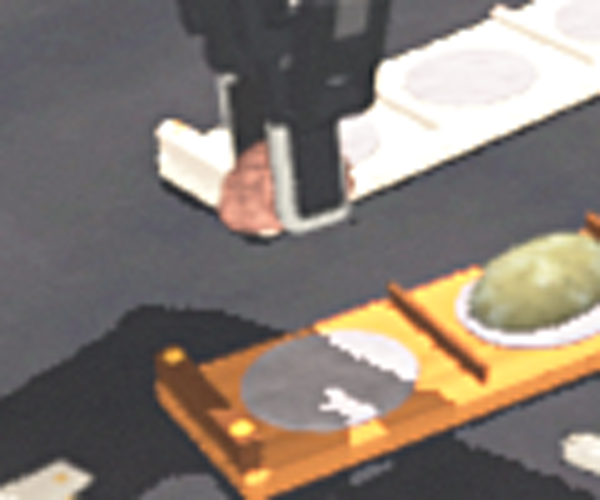

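```bash
python3 - <<'E'
from h import *
im=np.load("scene2.npz")["im"];h=cv2.cvtColor(im,cv2.COLOR_BGR2HSV)
m=((h[...,0]<14)|(h[...,0]>165))&(h[...,1]>55)&(h[...,1]<150)
s=m[205:226,215:262];c=np.where(s.sum(0)>2)[0]+215;print(c.min(),c.max()+1,s.sum(0))
print(proj("scene",[[.4814,.1493,.082],[.4814,.1593,.082],[.4914,.1493,.082]]))
E
```

```text
225 252 [ 0  0  0  0  0  0  0  0  0  2  8 10 13 14 17 17 18 19 19 17 11  4  1  0
  0  0  0  0  0  0  0  0  0  0  0  5  3  0  0  0  0  0  0  0  0  0  0]
[[238.51697223 214.14192922]
 [233.09981064 216.2709656 ]
 [235.12354835 211.97538343]]
```

The pink stone hangs level and centred in the fingers (crop 287,190). Next I carry it to the rightmost white pad.

>>> step_arm(commands=[{"fingers":1,"dx":-0.3055,"dy":0.1965,"dz":0.0,"roll":-11},{"fingers":1,"dx":-0.3055,"dy":0.1965,"dz":0.0,"roll":-11},{"fingers":1,"dx":-0.3055,"dy":0.1965,"dz":0.0,"roll":-11},{"fingers":1,"dx":-0.3055,"dy":0.1965,"dz":0.0,"roll":-11},{"fingers":1,"dx":-0.3055,"dy":0.1965,"dz":0.0,"roll":-11},{"fingers":1,"dx":-0.3055,"dy":0.1965,"dz":0.0,"roll":-11},{"fingers":1,"dx":-0.3055,"dy":0.1965,"dz":0.0,"roll":-11},{"fingers":1,"dx":-0.3055,"dy":0.1965,"dz":0.0,"roll":-11}])

```text
time: 4.45
tool_pos: [0.6263, -0.1821, 0.0708]
tcp_rot: [-2.168, -2.27, 0.002]
wrist_force: [-0.4, 0.2, -0.7]
width: 0.341
grip_force: 39.8
```

```bash
python3 go.py 631.6 -181.2 15.5 2.7
```

```text
t4.45 pos [ 626.3 -182.1   70.8] yaw 2.6 q6 -0.37 w 0.341 -> d [0.0006 0.0055 0.0553] roll -0.1
```

>>> step_arm(commands=[{"fingers":1,"dx":0.0006,"dy":0.0055,"dz":0.03,"roll":0},{"fingers":1,"dx":0.0006,"dy":0.0055,"dz":0.04,"roll":0},{"fingers":1,"dx":0.0006,"dy":0.0055,"dz":0.04,"roll":0},{"fingers":1,"dx":0.0006,"dy":0.0055,"dz":0.04,"roll":0}])

```text
time: 4.95
tool_pos: [0.6334, -0.1811, 0.0331]
tcp_rot: [2.167, 2.273, 0.001]
wrist_force: [-0.1, 0.3, -1.1]
width: 0.342
grip_force: 39.8
```

```bash
python3 go.py 631.6 -181.2 15.5 2.7
```

```text
t4.95 pos [ 633.4 -181.1   33.1] yaw 2.7 q6 -0.36 w 0.342 -> d [-0.     -0.0019  0.0176] roll 0.0
```

>>> step_arm(commands=[{"fingers":1,"dx":0,"dy":-0.002,"dz":0.01,"roll":0},{"fingers":1,"dx":0,"dy":-0.002,"dz":0.0175,"roll":0},{"fingers":1,"dx":0,"dy":-0.002,"dz":0.0175,"roll":0},{"fingers":1,"dx":0,"dy":-0.002,"dz":0.0175,"roll":0}])

```text
time: 5.45
tool_pos: [0.631, -0.1816, 0.0148]
tcp_rot: [-2.169, -2.273, 0.0]
wrist_force: [-1.0, -0.5, 2.1]
width: 0.343
grip_force: 40.3
```

```bash
python3 go.py 631.6 -181.2 15 2.7
```

```text
t5.45 pos [ 631.  -181.6   14.8] yaw 2.7 q6 -0.37 w 0.343 -> d [ 0.0004  0.0006 -0.0002] roll -0.0
```

>>> step_arm(commands=[{"fingers":0.1,"dx":0,"dy":0,"dz":0,"roll":0},{"fingers":-0.4,"dx":0,"dy":0,"dz":0,"roll":0},{"fingers":-1,"dx":0,"dy":0,"dz":-0.02,"roll":0},{"fingers":-1,"dx":0,"dy":0,"dz":-0.065,"roll":0},{"fingers":-1,"dx":0.255,"dy":-0.156,"dz":-0.065,"roll":4.7},{"fingers":-1,"dx":0.255,"dy":-0.156,"dz":-0.065,"roll":4.7},{"fingers":-1,"dx":0.255,"dy":-0.156,"dz":-0.065,"roll":4.7},{"fingers":-1,"dx":0.255,"dy":-0.156,"dz":-0.065,"roll":4.7}])

```text
time: 6.45
tool_pos: [0.4906, 0.0267, 0.0816]
tcp_rot: [2.26, 2.18, 0.004]
wrist_force: [0.6, 0.4, 1.0]
width: 1.002
grip_force: 0.0
```

```bash
python3 go.py 463.2 65.7 60 -2;  python3 - <<'E'
from meas import *
im,d=read_camera("top")
print(*stone(im,"pink",proj("top",[.6316,-.1812,.018])[0])[:2])
cv2.imwrite("pics/t3.png",cv2.resize(im[110:260,180:420],None,fx=3,fy=3,interpolation=cv2.INTER_CUBIC))
E
```

```text
t6.45 pos [490.6  26.7  81.6] yaw -2.1 q6 0.04 w 1.002 -> d [ 0.038  -0.0288  0.0215] roll -0.1
[631.5, -182.5, 42.5, 35.8, 125.4] [632.0, -182.9, 33.6, 45.1, 98.6]
```

View pics/t3.png

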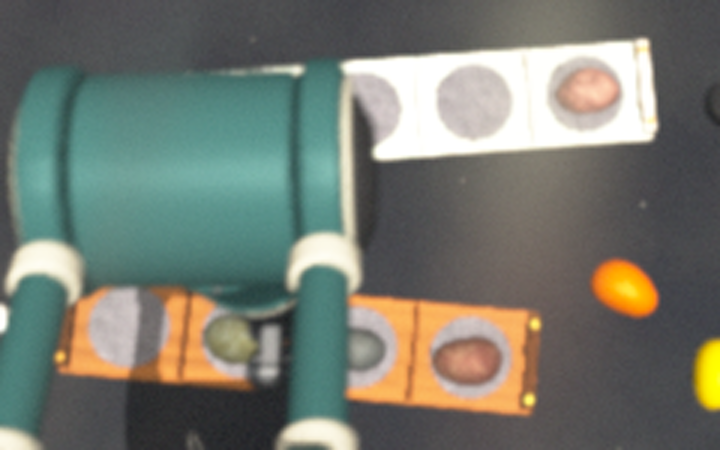

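Pink lies at crop (589,91) on pad (585,93), within about 1.5 mm. Next is the olive stone.

>>> step_arm(commands=[{"fingers":-1,"dx":0.038,"dy":-0.029,"dz":0.01,"roll":0},{"fingers":-1,"dx":0.038,"dy":-0.029,"dz":0.0215,"roll":0},{"fingers":-1,"dx":0.038,"dy":-0.029,"dz":0.0215,"roll":0},{"fingers":-1,"dx":0.038,"dy":-0.029,"dz":0.0215,"roll":0}])

```text
time: 7.0
tool_pos: [0.4646, 0.0636, 0.0591]
tcp_rot: [2.26, 2.18, 0.002]
wrist_force: [-0.2, 0.4, 0.7]
width: 0.997
grip_force: 0.0
```

```bash
python3 go.py 463.2 65.7 14.5 -2
```

```text
t7.00 pos [464.6  63.6  59.1] yaw -2.1 q6 0.12 w 0.997 -> d [ 0.0021 -0.0015  0.0446] roll -0.1
```

>>> step_arm(commands=[{"fingers":-1,"dx":0.002,"dy":-0.0015,"dz":0.043,"roll":0},{"fingers":-0.5,"dx":0.002,"dy":-0.0015,"dz":0.0445,"roll":0},{"fingers":1,"dx":0.002,"dy":-0.0015,"dz":0.0445,"roll":0},{"fingers":1,"dx":0.002,"dy":-0.0015,"dz":0.0445,"roll":0},{"fingers":1,"dx":0.002,"dy":-0.0015,"dz":0.0445,"roll":0},{"fingers":1,"dx":0.002,"dy":-0.0015,"dz":0.0445,"roll":0},{"fingers":1,"dx":0.002,"dy":-0.0015,"dz":0.0445,"roll":0},{"fingers":1,"dx":0.002,"dy":-0.0015,"dz":0.0445,"roll":0}], squeeze=40)

```text
time: 8.0
tool_pos: [0.4634, 0.0662, 0.0156]
tcp_rot: [2.258, 2.181, 0.003]
wrist_force: [-1.4, -2.5, 5.9]
width: 0.383
grip_force: 39.7
```

>>> step_arm(commands=[{"fingers":1,"dx":0,"dy":0,"dz":-0.02,"roll":0},{"fingers":1,"dx":0,"dy":0,"dz":-0.06,"roll":0},{"fingers":1,"dx":0,"dy":0,"dz":-0.06,"roll":0},{"fingers":1,"dx":0,"dy":0,"dz":-0.06,"roll":0}])

```text
time: 8.5
tool_pos: [0.4617, 0.0664, 0.0739]
tcp_rot: [2.26, 2.182, 0.001]
wrist_force: [-0.2, -0.6, -0.5]
width: 0.38
grip_force: 40.1
```

```bash
python3 go.py 627.9 -101.3 75 2.7; python3 - <<'E'
from h import *
im,d=read_camera("scene")
p=read_state()["tool_pos"]
q=proj("scene",[p+[0,0,.005],p+[0,.01,.005]]);print(q)
u,v=q[0].astype(int)
h=cv2.cvtColor(im,cv2.COLOR_BGR2HSV)[v-12:v+14,u-24:u+24]
m=(h[...,0]>20)&(h[...,0]<45)&(h[...,1]>50);c=np.where(m.sum(0)>2)[0]+u-24;print(c.min(),c.max()+1,m.sum(0))
cv2.imwrite("pics/s4.png",cv2.resize(im[v-50:v+50,u-60:u+60],None,fx=4,fy=4,interpolation=cv2.INTER_CUBIC))
E
```

```text
t8.50 pos [461.7  66.4  73.9] yaw -2.0 q6 0.12 w 0.380 -> d [-0.1617  0.172  -0.001 ] roll -4.7
[[288.11985228 203.66975813]
 [283.29345868 205.63064461]]
274 289 [ 0  0  0  0  0  0  0  0  1  1  6  7  7  9  9 14 14 15 16 16 18 17 17  9
  3  1  0  0  0  0  0  0  0  0  0  0  0  0  0  0  0  0  0  0  0  0  0  0]
```

View pics/s4.png

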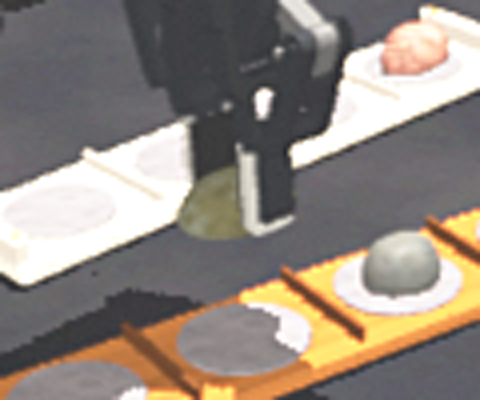

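The olive stone is held, centred: its left edge is at 273 px against 272.5 expected. Next I carry it to the third white pad.

>>> step_arm(commands=[{"fingers":1,"dx":-0.1617,"dy":0.172,"dz":0,"roll":-4.7},{"fingers":1,"dx":-0.1617,"dy":0.172,"dz":0,"roll":-4.7},{"fingers":1,"dx":-0.1617,"dy":0.172,"dz":0,"roll":-4.7},{"fingers":1,"dx":-0.1617,"dy":0.172,"dz":0,"roll":-4.7},{"fingers":1,"dx":-0.1617,"dy":0.172,"dz":0.02,"roll":-4.7},{"fingers":1,"dx":-0.1617,"dy":0.172,"dz":0.04,"roll":-4.7},{"fingers":1,"dx":-0.1617,"dy":0.172,"dz":0.04,"roll":-4.7},{"fingers":1,"dx":-0.1617,"dy":0.172,"dz":0.04,"roll":-4.7}])

```text
time: 9.55
tool_pos: [0.6268, -0.1002, 0.0332]
tcp_rot: [-2.166, -2.273, 0.001]
wrist_force: [0.8, 0.5, 1.0]
width: 0.38
grip_force: 40.2
```

```bash
python3 go.py 627.9 -101.3 15.7 2.7
```

```text
t9.55 pos [ 626.8 -100.2   33.2] yaw 2.8 q6 -0.25 w 0.380 -> d [-0.0012  0.0011  0.0175] roll 0.1
```

>>> step_arm(commands=[{"fingers":1,"dx":-0.001,"dy":0.001,"dz":0.01,"roll":0},{"fingers":1,"dx":-0.001,"dy":0.001,"dz":0.0175,"roll":0},{"fingers":1,"dx":-0.001,"dy":0.001,"dz":0.0175,"roll":0},{"fingers":1,"dx":-0.001,"dy":0.001,"dz":0.0175,"roll":0}])

```text
time: 10.05
tool_pos: [0.6288, -0.1022, 0.0163]
tcp_rot: [-2.169, -2.273, 0.0]
wrist_force: [-0.3, 0.1, 0.2]
width: 0.381
grip_force: 40.2
```

```bash
python3 go.py 627.9 -101.3 15.7 2.7
```

```text
t10.05 pos [ 628.8 -102.2   16.3] yaw 2.7 q6 -0.25 w 0.381 -> d [ 0.001  -0.0009  0.0006] roll -0.0
```

Just above contact, so I lower 1 mm more and release.

>>> step_arm(commands=[{"fingers":1,"dx":0.001,"dy":-0.001,"dz":0.001,"roll":0},{"fingers":0.1,"dx":0.001,"dy":-0.001,"dz":0.001,"roll":0},{"fingers":-0.4,"dx":0.001,"dy":-0.001,"dz":0.001,"roll":0},{"fingers":-1,"dx":0,"dy":0,"dz":-0.02,"roll":0},{"fingers":-1,"dx":0,"dy":0,"dz":-0.065,"roll":0},{"fingers":-1,"dx":0.095,"dy":-0.17,"dz":-0.065,"roll":12.7},{"fingers":-1,"dx":0.095,"dy":-0.17,"dz":-0.065,"roll":12.7},{"fingers":-1,"dx":0.095,"dy":-0.17,"dz":-0.065,"roll":12.7}])

```text
time: 11.05
tool_pos: [0.4606, -0.018, 0.083]
tcp_rot: [2.406, 2.017, 0.003]
wrist_force: [-0.2, 1.2, 0.2]
width: 1.0
grip_force: 0.0
```

```bash
python3 go.py 453.3 -14 60 -10
```

```text
t11.05 pos [460.6 -18.   83. ] yaw -10.1 q6 0.08 w 1.000 -> d [ 0.0027 -0.008   0.023 ] roll -0.1
```

```bash
python3 - <<'E'
from meas import *
print(ray("top",[299.5-.4,226.25-.4],.018))
im0=np.load("top0.npz")["im"]
b,M=masks(im0);_,h,s,v=big(im0)
for t in(140,155,165):
    w=np.zeros(v.shape,np.uint8);cv2.circle(w,(1196,904),48,1,-1)
    print(t,fit((v<t)&(w>0),(299,226),.018)[0])
im,d=read_camera("top")
print(*stone(im,"olive",proj("top",[.6279,-.1013,.018])[0])[:2])
E
```

```text
[[ 0.45305821 -0.01467637  0.018     ]]
140 [452.8, -14.2, 36.5, 29.7, 88.3]
155 [452.8, -14.4, 38.1, 31.8, 88.3]
165 [453.0, -13.7, 40.1, 32.4, 69.9]
[629.4, -102.2, 51.3, 35.7, 92.5] [630.1, -101.7, 37.2, 52.7, 89.3]
```

>>> step_arm(commands=[{"fingers":-1,"dx":0.0027,"dy":-0.008,"dz":0.02,"roll":0},{"fingers":-1,"dx":0.0027,"dy":-0.008,"dz":0.02,"roll":0},{"fingers":-1,"dx":0.0027,"dy":-0.008,"dz":0.02,"roll":0}])

```text
time: 11.48
tool_pos: [0.4555, -0.0148, 0.0628]
tcp_rot: [2.406, 2.018, 0.003]
wrist_force: [1.5, 0.0, 0.5]
width: 1.0
grip_force: 0.0
```

```bash
python3 go.py 453.3 -14 14.5 -10
```

```text
t11.47 pos [455.5 -14.8  62.8] yaw -10.0 q6 0.09 w 1.000 -> d [ 0.0004 -0.0024  0.0483] roll -0.0
```

Olive is within about 1.5–2 mm of its pad centre. Now I grasp the blue-grey stone.

>>> step_arm(commands=[{"fingers":-1,"dx":0.0004,"dy":-0.0024,"dz":0.046,"roll":0},{"fingers":-0.5,"dx":0.0004,"dy":-0.0024,"dz":0.048,"roll":0},{"fingers":1,"dx":0.0004,"dy":-0.0024,"dz":0.048,"roll":0},{"fingers":1,"dx":0.0004,"dy":-0.0024,"dz":0.048,"roll":0},{"fingers":1,"dx":0.0004,"dy":-0.0024,"dz":0.048,"roll":0},{"fingers":1,"dx":0.0004,"dy":-0.0024,"dz":0.048,"roll":0},{"fingers":1,"dx":0.0004,"dy":-0.0024,"dz":0.048,"roll":0},{"fingers":1,"dx":0.0004,"dy":-0.0024,"dz":0.048,"roll":0}])

```text
time: 12.48
tool_pos: [0.4531, -0.0139, 0.0152]
tcp_rot: [2.405, 2.018, 0.003]
wrist_force: [-2.2, 0.1, 5.6]
width: 0.31
grip_force: 39.4
```

>>> step_arm(commands=[{"fingers":1,"dx":0,"dy":0,"dz":-0.02,"roll":0},{"fingers":1,"dx":0,"dy":0,"dz":-0.06,"roll":0},{"fingers":1,"dx":0,"dy":0,"dz":-0.06,"roll":0},{"fingers":1,"dx":0,"dy":0,"dz":-0.06,"roll":0}])

```text
time: 12.98
tool_pos: [0.4516, -0.0137, 0.0736]
tcp_rot: [2.406, 2.019, 0.001]
wrist_force: [0.1, -0.4, -1.3]
width: 0.311
grip_force: 39.8
```

```bash
python3 go.py 624.1 -21.3 75 2.7; python3 - <<'E'
from h import *
im,d=read_camera("scene")
p=read_state()["tool_pos"]
q=proj("scene",[p+[0,0,.005],p+[0,.01,.005]]);print(q)
u,v=q[0].astype(int);print(u-60,v-50)
cv2.imwrite("pics/s5.png",cv2.resize(im[v-50:v+50,u-60:u+60],None,fx=5,fy=5,interpolation=cv2.INTER_CUBIC))
E
```

```text
t12.97 pos [451.6 -13.7  73.6] yaw -10.0 q6 0.09 w 0.311 -> d [ 0.0225  0.1712 -0.0013] roll -12.7
[[328.2510407  190.95377006]
 [323.91974187 192.73779641]]
268 140
```

View pics/s5.png

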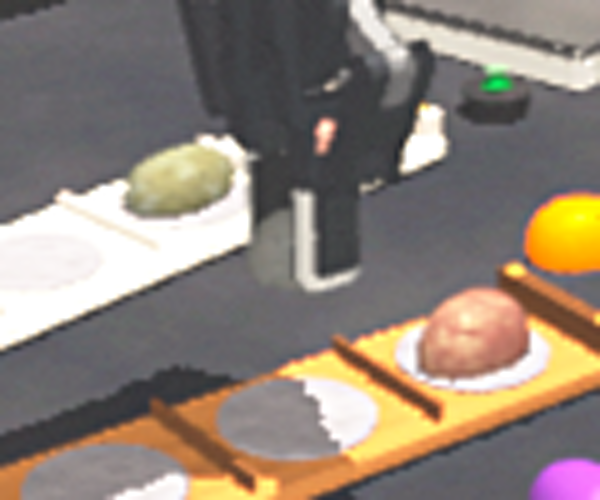

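Blue-grey is held and centred: left edge at about 318 px, as expected.

>>> step_arm(commands=[{"fingers":1,"dx":0.0225,"dy":0.171,"dz":0,"roll":-12.7},{"fingers":1,"dx":0.0225,"dy":0.171,"dz":0,"roll":-12.7},{"fingers":1,"dx":0.0225,"dy":0.171,"dz":0,"roll":-12.7},{"fingers":1,"dx":0.0225,"dy":0.171,"dz":0.02,"roll":-12.7},{"fingers":1,"dx":0.0225,"dy":0.171,"dz":0.04,"roll":-12.7},{"fingers":1,"dx":0.0225,"dy":0.171,"dz":0.04,"roll":-12.7},{"fingers":1,"dx":0.0225,"dy":0.171,"dz":0.04,"roll":-12.7}])

```text
time: 13.9
tool_pos: [0.6223, -0.0212, 0.0327]
tcp_rot: [-2.168, -2.272, 0.002]
wrist_force: [0.8, -0.2, 0.3]
width: 0.309
grip_force: 39.8
```

```bash
python3 go.py 624.1 -21.3 15.2 2.7
```

```text
t13.90 pos [622.3 -21.2  32.7] yaw 2.7 q6 -0.12 w 0.309 -> d [-0.0002  0.0018  0.0175] roll -0.0
```

>>> step_arm(commands=[{"fingers":1,"dx":0,"dy":0.001,"dz":0.01,"roll":0},{"fingers":1,"dx":0,"dy":0.001,"dz":0.0175,"roll":0},{"fingers":1,"dx":0,"dy":0.001,"dz":0.0175,"roll":0},{"fingers":1,"dx":0,"dy":0.001,"dz":0.0175,"roll":0}])

```text
time: 14.4
tool_pos: [0.6246, -0.0212, 0.0158]
tcp_rot: [-2.169, -2.273, 0.0]
wrist_force: [0.1, 0.1, -1.1]
width: 0.312
grip_force: 39.8
```

```bash
python3 go.py 624.1 -21.3 15 2.7
```

```text
t14.40 pos [624.6 -21.2  15.8] yaw 2.7 q6 -0.12 w 0.312 -> d [-0.0001 -0.0005  0.0008] roll -0.0
```

>>> step_arm(commands=[{"fingers":1,"dx":0,"dy":-0.0005,"dz":0.001,"roll":0},{"fingers":0.1,"dx":0,"dy":-0.0005,"dz":0.001,"roll":0},{"fingers":-0.4,"dx":0,"dy":-0.0005,"dz":0.001,"roll":0},{"fingers":-1,"dx":0,"dy":0,"dz":-0.02,"roll":0},{"fingers":-1,"dx":0,"dy":0,"dz":-0.065,"roll":0},{"fingers":-1,"dx":-0.0595,"dy":-0.1855,"dz":-0.065,"roll":0},{"fingers":-1,"dx":-0.0595,"dy":-0.1855,"dz":-0.065,"roll":0},{"fingers":-1,"dx":-0.0595,"dy":-0.1855,"dz":-0.065,"roll":0}])

```text
time: 15.4
tool_pos: [0.4485, -0.0875, 0.0825]
tcp_rot: [2.166, 2.272, 0.002]
wrist_force: [0.5, -0.6, -0.4]
width: 1.001
grip_force: 0.0
```

```bash
python3 go.py 442.2 -89.5 60 3
```

```text
t15.40 pos [448.5 -87.5  82.5] yaw 2.7 q6 -0.29 w 1.001 -> d [-0.0017 -0.0064  0.0225] roll -0.3
```

>>> step_arm(commands=[{"fingers":-1,"dx":-0.001,"dy":-0.005,"dz":0.0225,"roll":0},{"fingers":-1,"dx":-0.001,"dy":-0.005,"dz":0.0225,"roll":0},{"fingers":-1,"dx":-0.001,"dy":-0.005,"dz":0.0225,"roll":0}])

```text
time: 15.78
tool_pos: [0.4459, -0.0882, 0.0598]
tcp_rot: [2.167, 2.272, 0.002]
wrist_force: [0.1, 0.4, 0.2]
width: 1.005
grip_force: 0.0
```

```bash
python3 go.py 442.2 -89.5 14.5 3
```

```text
t15.78 pos [445.9 -88.2  59.8] yaw 2.7 q6 -0.30 w 1.005 -> d [-0.0011 -0.0039  0.0453] roll -0.3
```

>>> step_arm(commands=[{"fingers":-1,"dx":-0.001,"dy":-0.0035,"dz":0.043,"roll":0},{"fingers":-0.5,"dx":-0.001,"dy":-0.0035,"dz":0.045,"roll":0},{"fingers":1,"dx":-0.001,"dy":-0.0035,"dz":0.045,"roll":0},{"fingers":1,"dx":-0.001,"dy":-0.0035,"dz":0.045,"roll":0},{"fingers":1,"dx":-0.001,"dy":-0.0035,"dz":0.045,"roll":0},{"fingers":1,"dx":-0.001,"dy":-0.0035,"dz":0.045,"roll":0},{"fingers":1,"dx":-0.001,"dy":-0.0035,"dz":0.045,"roll":0},{"fingers":1,"dx":-0.001,"dy":-0.0035,"dz":0.045,"roll":0}])

```text
time: 16.77
tool_pos: [0.4426, -0.0895, 0.0152]
tcp_rot: [2.167, 2.271, 0.003]
wrist_force: [-0.4, 0.7, 6.1]
width: 0.36
grip_force: 39.5
```

>>> step_arm(commands=[{"fingers":1,"dx":0,"dy":0,"dz":-0.02,"roll":0},{"fingers":1,"dx":0,"dy":0,"dz":-0.06,"roll":0},{"fingers":1,"dx":0,"dy":0,"dz":-0.06,"roll":0},{"fingers":1,"dx":0,"dy":0,"dz":-0.06,"roll":0}])

```text
time: 17.27
tool_pos: [0.4407, -0.0892, 0.0735]
tcp_rot: [2.168, 2.273, 0.0]
wrist_force: [-0.3, 0.5, 0.3]
width: 0.36
grip_force: 40.1
```

```bash
python3 go.py 620.4 58.6 75 2.7; python3 - <<'E'
from h import *
im,d=read_camera("scene")
p=read_state()["tool_pos"]
q=proj("scene",[p+[0,0,.005],p+[0,.01,.005]]);print(q)
u,v=q[0].astype(int);print(u-60,v-50)
cv2.imwrite("pics/s6.png",cv2.resize(im[v-50:v+50,u-60:u+60],None,fx=5,fy=5,interpolation=cv2.INTER_CUBIC))
E
```

```text
t17.27 pos [440.7 -89.2  73.5] yaw 2.7 q6 -0.30 w 0.360 -> d [ 0.1392  0.1864 -0.0015] roll -0.0
[[363.31772393 180.05527627]
 [359.39095133 181.69569634]]
303 130
```

View pics/s6.png

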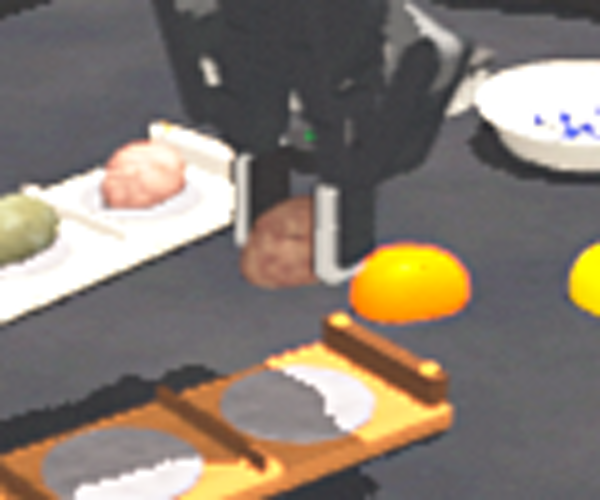

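Red is held, possibly about 1–2 mm towards +y in the fingers, so I aim 1 mm short. Next I carry it to the leftmost white pad.

>>> step_arm(commands=[{"fingers":1,"dx":0.138,"dy":0.1865,"dz":0,"roll":0},{"fingers":1,"dx":0.138,"dy":0.1865,"dz":0,"roll":0},{"fingers":1,"dx":0.138,"dy":0.1865,"dz":0,"roll":0},{"fingers":1,"dx":0.138,"dy":0.1865,"dz":0,"roll":0},{"fingers":1,"dx":0.138,"dy":0.1865,"dz":0.02,"roll":0},{"fingers":1,"dx":0.138,"dy":0.1865,"dz":0.04,"roll":0},{"fingers":1,"dx":0.138,"dy":0.1865,"dz":0.04,"roll":0},{"fingers":1,"dx":0.138,"dy":0.1865,"dz":0.04,"roll":0}])

```text
time: 18.32
tool_pos: [0.6194, 0.0565, 0.0327]
tcp_rot: [-2.169, -2.271, 0.002]
wrist_force: [-0.0, 0.6, -0.4]
width: 0.36
grip_force: 40.1
```

```bash
python3 go.py 620.4 57.6 15.2 2.7
```

```text
t18.32 pos [619.4  56.5  32.7] yaw 2.6 q6 0.01 w 0.360 -> d [0.001  0.0011 0.0175] roll -0.1
```

>>> step_arm(commands=[{"fingers":1,"dx":0.0005,"dy":0.0005,"dz":0.01,"roll":0},{"fingers":1,"dx":0.0005,"dy":0.0005,"dz":0.018,"roll":0},{"fingers":1,"dx":0.0005,"dy":0.0005,"dz":0.018,"roll":0},{"fingers":1,"dx":0.0005,"dy":0.0005,"dz":0.018,"roll":0}])

```text
time: 18.82
tool_pos: [0.6209, 0.0579, 0.0152]
tcp_rot: [-2.169, -2.273, 0.0]
wrist_force: [-0.4, -0.4, -0.9]
width: 0.364
grip_force: 40.4
```

```bash
python3 go.py 620.4 57.6 15 2.7
```

```text
t18.82 pos [620.9  57.9  15.2] yaw 2.7 q6 0.01 w 0.364 -> d [-0.0003 -0.0005  0.0002] roll -0.0
```

>>> step_arm(commands=[{"fingers":1,"dx":0,"dy":0,"dz":0.0008,"roll":0},{"fingers":0.1,"dx":0,"dy":0,"dz":0.0008,"roll":0},{"fingers":-0.4,"dx":0,"dy":0,"dz":0.0008,"roll":0},{"fingers":-1,"dx":0,"dy":0,"dz":-0.02,"roll":0},{"fingers":-1,"dx":0,"dy":0,"dz":-0.08,"roll":0},{"fingers":-1,"dx":0.3,"dy":-0.15,"dz":-0.15,"roll":0},{"fingers":-1,"dx":0.3,"dy":-0.15,"dz":-0.15,"roll":0},{"fingers":-1,"dx":0.3,"dy":-0.15,"dz":-0.15,"roll":0}])

```text
time: 19.82
tool_pos: [0.5312, 0.2195, 0.1362]
tcp_rot: [2.169, 2.271, 0.004]
wrist_force: [0.5, 1.4, 0.4]
width: 0.999
grip_force: 0.0
```

>>> step_arm(commands=[{"fingers":-1,"dx":0.2,"dy":-0.1,"dz":-0.05,"roll":0},{"fingers":-1,"dx":0.2,"dy":-0.1,"dz":-0.05,"roll":0},{"fingers":-1,"dx":0.2,"dy":-0.1,"dz":-0.05,"roll":0},{"fingers":-1,"dx":0.2,"dy":-0.1,"dz":-0.05,"roll":0},{"fingers":-1,"dx":0.2,"dy":-0.1,"dz":-0.05,"roll":0}])

```text
time: 20.45
tool_pos: [0.4213, 0.4163, 0.1866]
tcp_rot: [-2.164, -2.277, -0.007]
wrist_force: [0.9, 0.2, 0.4]
width: 1.002
grip_force: 0.0
```

```bash
python3 - <<'E'
from meas import *
im,d=read_camera("top");b,M=masks(im)
for n,x,y in[("red",620.4,58.6),("blue",624.1,-21.3),("olive",627.9,-101.3),("pink",631.6,-181.2)]:
    r,e,c=stone(im,n,proj("top",[x/1000,y/1000,.018])[0]);print(n,"rect",r,"ell",e,"off",round(r[0]-x,1),round(r[1]-y,1));cv2.drawContours(b,[c],-1,(255,255,0),1)
    q=proj("top",[x/1000,y/1000,.014])[0]*F+1.5;cv2.circle(b,q.astype(int),60,(0,0,255),1)
u,v=proj("top",[.626,-.061,.015])[0]*F
cv2.imwrite("pics/t7.png",b[int(v)-150:int(v)+150,int(u)-390:int(u)+390])
im,d=read_camera("scene");u,v=proj("scene",[.626,-.061,.015])[0].astype(int)
cv2.imwrite("pics/s7.png",cv2.resize(im[v-55:v+55,u-95:u+95],None,fx=4,fy=4,interpolation=cv2.INTER_CUBIC))
E
```

```text
red rect [623.3, 58.2, 46.0, 32.3, 89.5] ell [623.5, 57.4, 32.5, 46.9, 89.4] off 2.9 -0.4
blue rect [626.4, -21.6, 38.9, 34.5, 69.4] ell [626.5, -22.1, 34.4, 40.6, 86.3] off 2.3 -0.3
olive rect [629.5, -102.0, 51.9, 36.4, 92.8] ell [630.1, -101.7, 37.7, 53.7, 90.4] off 1.6 -0.7
pink rect [632.6, -182.8, 44.9, 33.6, 97.9] ell [632.1, -183.0, 33.9, 44.8, 98.3] off 1.0 -1.6
```

View pics/t7.png

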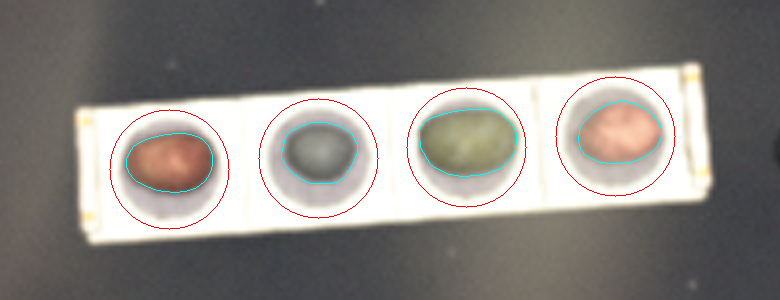

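View pics/s7.png

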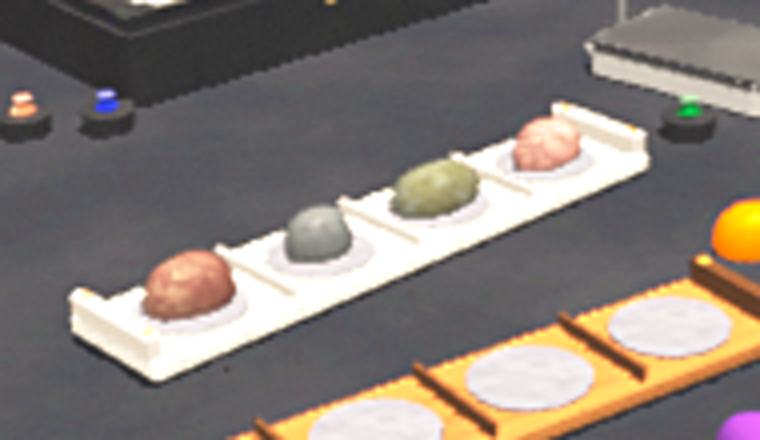

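The top view shows red (170,163), blue-grey (319,152), olive (468,142) and pink (620,132) in the right order. Each is within about 3 mm of its pad centre, and part of that is height parallax. The scene view shows all four lying flat with the gripper clear, so I hand in.

```bash
python3 -c "
from workcell import *
print(finish_job())"
```

```text
the job is handed in; nothing more can be done
None
```

I moved all four stones to the white display rack in reversed order (red, blue-grey, olive, pink from the left), each lying flat and within about 3 mm of its pad's centre by the top camera, and handed the job in after about 20 s of the 88 s.

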